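Clamp the primed arch: screw the lever bolt snug, then fold its lever

ROBOT

A 7-joint arm with a two-finger parallel gripper is mounted at the origin on the work surface. World frame = base frame: x ahead of the robot, y to its left, z up, the work surface at z = 0. Lengths are in m, angles in rad, forces in N, time in s.
With the tool pointing down it reaches from about 0.35 to 0.9 m from the base axis. Payload 8.1 kg.
Tool frame: the origin (TCP) lies between the finger pads; the fingertips stand 25 mm ahead of it and the grasp point (between the pads) lies 6 mm ahead of it; z points along the fingers, y is the direction in which the jaws open and shut (so a half turn about z gives the same grasp; the last joint's range is limited). The gripper opens to 92 mm and grips with 3 to 60 N. Pads are 19 mm wide; open, the fingers measure 130 mm over their backs; the gripper's body (75 mm by 190 mm) begins 47 mm behind the grasp point.
Start: joints at [-1.325, 0.434, 0.025, 1.573, -0.012, 1.134, -0.075], TCP at [0.214, 0.587, 0.252] pointing down, gripper open.
Joint ranges: [-2.62, 2.62], [-0.44, 2.09], [-1.27, 1.32], [0.08, 2.57], [-1.32, 4.46], [0.12, 2], [-2.74, 2.74]. Speed limits (rad/s): [2.22, 2.22, 3.01, 3.01, 3.14, 3.14, 3.14].

INTERFACE

Orientations are given as a rotation vector (axis times angle).
In Python, from cell import * gives the robot as it stands.
- The arm moves only by the shell command python3 -m jog 'ROWS' [FORCE]. ROWS is JSON, one flat list of numbers, 5 for each row, row after row: the finger opening in mm, from 0 to 91.8, then the shift along the tool's x, y, z in units of 40 mm (1.0 is 40 mm), then the turn about the tool's z in units of 6 degrees (1.0 is 6 degrees). A call has 1 to 20 rows; each row shifts and turns the pose as measured when the row begins, along the tool's axes as they then stand; what a row does not reach is not made up. A row lasts 1/12 s, in which the tool goes at most 41.7 mm and 7.16 degrees, less where a joint would pass 70% of its speed; a pose out of reach is approached as far as the arm can. A call is refused whole if a number of a shift passes 1 or a number of a turn 1, either way. A call with a gripper value outside its range is refused whole. The fingers move at their own pace and stop on an object; FORCE is the grip in N (left out, the last holds). Time passes only in rows, so rows that do not move let the fingers close. It gives the time, the measured TCP pose, the force and the opening at its end, in the units of the state.
- observe(): the state, without advancing time (a new reading comes with each control period).
- get_image(name): name is "side" or "top"; returns the picture (384x512x3 uint8, red, green, blue); there is no depth.
- camera_params(name): a dict with "intrinsics" (3x3 intrinsics, pixels), "xyz" and "orientation" of the camera in the world. Camera axes: x right, y down, z forward; pixel columns grow to the right and rows downward; lengths in m; the calibration is good to about 2 mm. A picture is of the moment at which its call begins. camera_params takes no time and is no camera call.
- sign_off(): hands the job in, once; it reports no verdict.
The state is a dict: "clock": time; "joints": joint angles; "dq": joint speeds; "joint_efforts": joint torques, N m; "position": TCP position; "ee_rot": TCP orientation; "force": force on the tool from outside, world axes, zero at the start; "ft_torque": the same for the moment, N m; "width": opening from 0.0 (shut) to 1.0 (fully open).
Only numpy, scipy, OpenCV 4.12 (cv2) and the standard library are available. Lean on these libraries where they do the work, as an engineer would, in place of code of your own. Each camera call takes 0.05 s, during which the arm holds its last target. There are 200 camera calls.

TASK

The grey primed arch has to be clamped on the spraying turntable. Turn the upright orange-levered clamp bolt clockwise until its foot is snug on the arch - firm, but not so hard that it marks the primer - and then fold the lever right down until it lies flat. Leave the arch and the things around it where they are, and let go of everything.

Things in the scene. Friction and masses are not known exactly. Their poses are not given: they have to be found in the camera images.
- lever_mid (a point): Orange paddle lever on the clamp bolt's head, upright at the start: 20 mm wide (its y), 12 mm thick (x), tip 56 mm above its pin (z). The back face (-x) has a black rubber pad. This point: 36 mm from the pin towards the tip. Axes: z pin to tip, y along the pin, x the way it folds. Pinch it from above across its broad faces to turn the bolt; it turns with the bolt.
- lever_pin (a point): Middle of the lever's pin, on the bolt's vertical axis, 8 mm above the bolt's round steel head (28 mm across). Axes as the lever's.
- bolt: Clamp bolt in a stiff self-locking thread. Clockwise from above it sinks 2.5 mm per rad. The foot starts clear of the arch by an unmeasured gap: about 1 to 3.2 rad to snug, so several grasps. Turning it free takes a steady 0.2 N m; once the foot touches, torque climbs over the next rad. Snug: 0.15 to 0.2 N m above the free-turning reading; 0.3 above marks the primer. Origin on its axis.
- lever (a joint): Fold angle about the pin: 0 upright, 1.5 rad flat (its stop). Folds only towards its own +x (push on the black-padded back), stays where it is left, takes a push of about 5 N at 40 mm from the pin. Folding drives the foot 0.45 mm further down (a cam), so it clamps only if the bolt was snug before.
- foot: Round black foot, 24 mm across and 6 mm thick, on the lower end of the bolt inside the clamp frame; origin at the centre of its underside. It turns with the bolt and bears on the arch's near foot.
- frame: Fixed C-shaped blue clamp frame on the turntable. Origin on the bolt's axis, near the turntable's top face; its arm is 34 mm wide with its upper face 66 mm above the origin, and reaches from 20 mm on the -x side of the axis to the column at 64 mm on the +x side. All of it stays below the lever.
- arch: Grey-primed model arch with a white rib, loose, 160 mm long, 30 mm wide, 52 mm high. It stands on two feet along the frame's -x side; origin under the foot that lies beneath the bolt, between two low guides. Not to be handled.
- turntable: Round white spraying turntable, 270 mm across, locked, paint-spotted; origin at the centre of its underside, top face 30 mm up.
- paint_jar: Bystander: yellow paint jar, 48 mm across, 65 mm high, standing on the bench; origin at the centre of its underside.
- primer_can: Bystander: grey primer can, 52 mm across, 85 mm high, standing on the bench; origin at the centre of its underside.
- sanding_block: Bystander: cork sanding block, 65 x 40 x 28 mm, lying on the bench; origin at the centre of its underside.
- brush: Bystander: paint brush, 160 mm long, lying on the bench; origin under its middle.

How it is judged:
By the outcome, as a careful person would: the job done as asked, in the order asked, and still so for the second after the job is handed in, with the robot touching nothing.
It also fails if it takes over 72 s, if anything falls off the work surface, if the arm or the gripper's body presses on something with over 40 N, if the wrist force passes 120 N, or if a joint passes its speed limit or range.

## Working session

There is one attempt and no reset: what is moved stays moved. The work goes in short steps, Python scripts to look and compute and a shell command to move; the robot and the scene stay as the last step left them, time stands still between calls to the robot, and variables do not carry over. Pictures are saved under pics/ and viewed, about 8 in all and at most 12, crops included, and the job is handed in when it is done.

```bash
mkdir -p pics; ls; cat > h.py <<'E'
from cell import *
import numpy as np, cv2
from scipy.spatial.transform import Rotation as R
def cam(n):
    c=camera_params(n); o=np.array(c["orientation"],float)
    M=R.from_rotvec(o).as_matrix() if o.size==3 else o.reshape(3,3)
    return np.array(c["intrinsics"]),np.array(c["xyz"]),M
def ray(n,u,v):
    K,p,M=cam(n); d=M@np.linalg.inv(K)@[u,v,1]; return p,d/np.linalg.norm(d)
def onz(n,u,v,z):
    p,d=ray(n,u,v); return p+d*(z-p[2])/d[2]
def tri(a,b):
    p,d=ray(*a);q,e=ray(*b); s=np.linalg.lstsq(np.c_[d,-e],q-p,rcond=None)[0]
    x,y=p+s[0]*d,q+s[1]*e; return (x+y)/2,np.linalg.norm(x-y)
def proj(n,X):
    K,p,M=cam(n); c=K@(M.T@(np.array(X)-p)); return c[:2]/c[2]
E
python3 - <<'E'
from h import *
for n in("side","top"):
    im=get_image(n); cv2.imwrite(f"pics/{n}0.png",im[...,::-1]); print(n,camera_params(n))
    hsv=cv2.cvtColor(im,cv2.COLOR_RGB2HSV); m=cv2.inRange(hsv,(5,150,100),(18,255,255))
    k,l,s,c=cv2.connectedComponentsWithStats(m)
    for i in range(1,k):
        if s[i,4]>15: print(s[i],c[i])
print(observe())
E
```

```text
pics
side {'intrinsics': array([[406.86867403,   0.        , 250.99704481],
       [  0.        , 406.86867403, 184.53517883],
       [  0.        ,   0.        ,   1.        ]]), 'xyz': array([ 0.0481821 , -0.74960193,  0.67896205]), 'orientation': array([-2.09688486,  0.53002396, -0.31919427])}
[161 105  10   5  18] [165.  106.5]
[312 151   6  17  35] [315.22857143 155.97142857]
[307 180   9   5  21] [310.42857143 182.80952381]
top {'intrinsics': array([[451.43801734,   0.        , 259.01663586],
       [  0.        , 451.43801734, 192.32606338],
       [  0.        ,   0.        ,   1.        ]]), 'xyz': array([ 0.22901702, -0.01871872,  1.27622595]), 'orientation': array([-2.07457752,  2.13411117, -0.23683191])}
[260 127   6   4  16] [262.3125 128.3125]
{'clock': 0.1, 'joints': array([-1.32460408,  0.43514965,  0.02495717,  1.57397012, -0.0115775 ,
        1.13402535, -0.07504179]), 'dq': array([-0.0007407 , -0.0020827 ,  0.0002281 , -0.00414292,  0.00160764,
        0.00020678,  0.00210158]), 'joint_efforts': array([ 3.03145520e-03, -6.69121385e+01,  9.87894014e-01, -3.15147114e+01,
       -6.05304586e-02,  3.73167882e-02,  8.63103833e-05]), 'position': array([0.21350395, 0.58696066, 0.25103944]), 'ee_rot': array([-5.45069399e-01, -3.09384016e+00,  2.20550889e-03]), 'force': array([ 0.31277801, -0.02784712,  0.09788257]), 'ft_torque': array([-0.01831291,  0.02016929, -0.01168751]), 'width': 1.000735483078968}
```

View pics/side0.png

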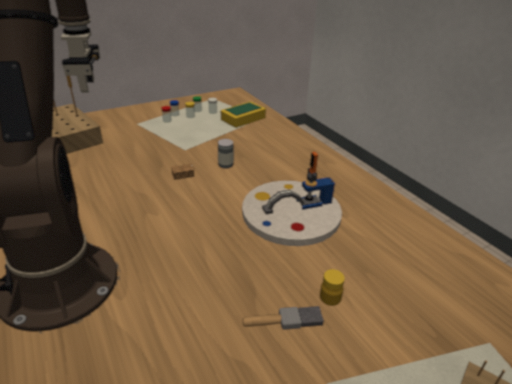

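View pics/top0.png

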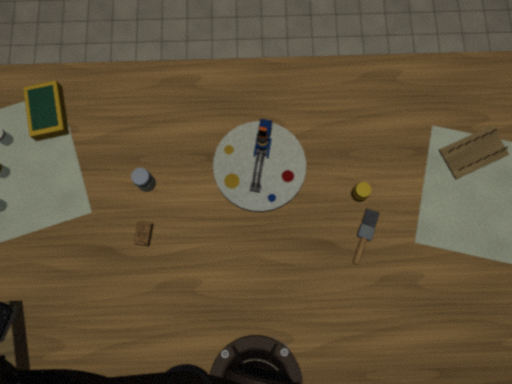

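Side view: turntable at about (292,212), lever at (314,160), frame column at (326,190), jar at (332,287). Top view: turntable at (260,166), clamp at (263,135), arch running down to (256,190). Next I'll zoom in.

```bash
python3 - <<'E'
from h import *
a=cv2.imread("pics/side0.png")[140:230,270:360]; b=cv2.imread("pics/top0.png")[110:200,215:305]
f=lambda x:cv2.convertScaleAbs(cv2.resize(x,(390,540) if 0 else (400,400),interpolation=cv2.INTER_CUBIC),alpha=1.7)
a=a[0:70,10:80]; b=b[0:70,10:80]
cv2.imwrite("pics/crop0.png",np.hstack([f(a),f(b)]))
im=cv2.imread("pics/top0.png"); hs=cv2.cvtColor(im,cv2.COLOR_BGR2HSV)
for n,lo,hi in(("white",(0,0,120),(179,45,255)),("blue",(105,120,40),(125,255,255))):
    m=cv2.inRange(hs,lo,hi)[110:220,205:315]
    c=max(cv2.findContours(m,0,2)[0],key=cv2.contourArea); print(n,np.array(cv2.minEnclosingCircle(c)[0])+[205,110],cv2.minEnclosingCircle(c)[1],cv2.minAreaRect(c))
for u,v in((262.3,128.3),(260,166)): print([onz("top",u,v,z).round(4) for z in(.03,.1,.15)])
print(tri(("side",315,152),("top",263,122)))
E
```

```text
white [259.33653259 165.76038361] 45.91102981567383 ((54.5, 55.5), (87.0, 91.0), 90.0)
blue [264.5 127. ] 7.826338291168213 ((61.750003814697266, 15.249995231628418), (15.34851360321045, 9.121402740478516), 52.12501525878906)
[array([ 0.7024, -0.0399,  0.03  ]), array([ 0.6758, -0.0387,  0.1   ]), array([ 0.6568, -0.0378,  0.15  ])]
[array([ 0.5881, -0.0299,  0.03  ]), array([ 0.5679, -0.0293,  0.1   ]), array([ 0.5535, -0.0288,  0.15  ])]
(array([ 0.65221337, -0.03630798,  0.1898246 ]), np.float64(0.013569340420368446))
```

View pics/crop0.png

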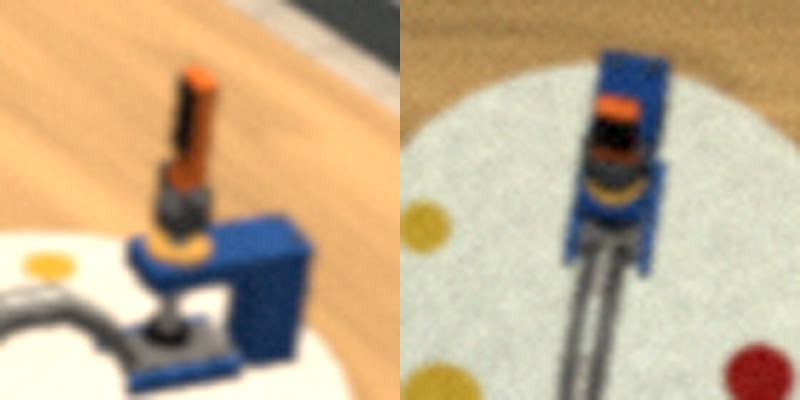

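```bash
python3 - <<'E'
from h import *
S=lambda x,y:("side",280+x/5.714,140+y/5.714)
T=lambda x,y:("top",225+x/5.714,110+y/5.714)
for nm,s,t in(("tip top",S(202,73),T(217,105)),("tip pt2",S(200,73),T(217,98)),("ring",S(180,245),T(215,178)),("frame far top", S(300,240),T(270,60))):
    print(nm,tri(s,t))
for z in (.17,.186,.19): print(z,onz(*S(202,73),z).round(4),onz(*T(217,105),z).round(4))
print("ring side z.1",onz(*S(180,245),.10),onz(*T(215,178),.10))
# tip edge direction
for a,b,z in(((197,97),(240,103),.186),((200,58),(268,65),.096),((205,180),(200,52),.096)):
    d=onz(*T(*b),z)-onz(*T(*a),z); print(d.round(4),np.degrees(np.arctan2(d[1],d[0])))
X=[.6452,-.037]
M=R.from_rotvec(observe()["ee_rot"]).as_matrix(); print(M.round(3))
print("tt",onz("top",259.3,165.8,.03), onz("side",292,208,.03))
E
```

```text
tip top (array([ 0.64230789, -0.039194  ,  0.18908775]), np.float64(0.0012530222313005667))
tip pt2 (array([ 0.64399523, -0.03844333,  0.1888504 ]), np.float64(0.002366853249077158))
ring (array([ 0.64053199, -0.03926836,  0.0986165 ]), np.float64(0.003332057395770673))
frame far top (array([ 0.69474677, -0.06562115,  0.10188259]), np.float64(0.0050735589939876575))
0.17 [ 0.6662 -0.0115  0.17  ] [ 0.649  -0.0393  0.17  ]
0.186 [ 0.6468 -0.0347  0.186 ] [ 0.6429 -0.039   0.186 ]
0.19 [ 0.642  -0.0405  0.19  ] [ 0.6414 -0.0389  0.19  ]
ring side z.1 [ 0.64102191 -0.04111161  0.1       ] [ 0.63848086 -0.03847624  0.1       ]
[-0.0034 -0.0192  0.    ] -100.05561530058459
[-0.0046 -0.033   0.    ] -97.89323646527292
[0.0656 0.0005 0.    ] 0.46258676716444813
[[-0.94   0.342 -0.   ]
 [ 0.342  0.94  -0.001]
 [-0.    -0.001 -1.   ]]
tt [ 0.58876059 -0.02788951  0.03      ] [ 0.59019829 -0.03397971  0.03      ]
```

```bash
python3 -m jog '[91.8,0,0,0,1, 91.8,0,0,0,1, 91.8,0,0,0,1, 91.8,0,0,0,1, 91.8,0,0,0,1, 91.8,0,0,0,1, 91.8,0,0,0,1, 91.8,0,0,0,1, 91.8,0,0,0,1, 91.8,0,0,0,1, 91.8,0,0,0,1, 91.8,0,0,0,1, 91.8,0,0,0,1, 91.8,0,0,0,0.5, 91.8,0,0,0,0]'
cat > w.py <<'E'
from h import *
import sys
tgt=np.array(eval(sys.argv[1])); o=observe(); M=R.from_rotvec(o["ee_rot"]).as_matrix()
print("t",o["clock"],"pos",o["position"].round(4),"yhead",np.degrees(np.arctan2(M[1,1],M[0,1])).round(2),"tilt",M[2].round(3),"w",round(o["width"]*91.8,1))
print("F",o["force"].round(2),"T",o["ft_torque"].round(3),"q",o["joints"].round(3))
print("units to tgt",(M.T@(tgt-o["position"])/.04).round(3))
r=o["position"][:2]-tgt[:2]; print("Taxis",(o["ft_torque"][2]+r[0]*o["force"][1]-r[1]*o["force"][0]).round(3))
E
python3 w.py '[.641,-.039,.235]'
```

```text
clock: 1.35
position: [0.2119, 0.5826, 0.2439]
ee_rot: [2.486, 1.905, -0.02]
force: [-0.7, 1.1, -0.1]
width: 1.0
t 1.35 pos [0.2119 0.5826 0.2439] yhead -15.07 tilt [-0.016 -0.    -1.   ] w 91.8
F [-0.65  1.12 -0.09] T [-0.048  0.041 -0.024] q [-1.557  0.452  0.365  1.604 -0.172  1.134 -1.412]
units to tgt [-12.212  14.4     0.413]
Taxis -0.099
```

```bash
python3 -m jog '[91.8,-0.65,0.77,-0.02,0, 91.8,-0.65,0.77,-0.02,0, 91.8,-0.65,0.77,-0.02,0, 91.8,-0.65,0.77,-0.02,0, 91.8,-0.65,0.77,-0.02,0, 91.8,-0.65,0.77,-0.02,0, 91.8,-0.65,0.77,-0.02,0, 91.8,-0.65,0.77,-0.02,0, 91.8,-0.65,0.77,-0.02,0, 91.8,-0.65,0.77,-0.02,0, 91.8,-0.65,0.77,-0.02,0, 91.8,-0.65,0.77,-0.02,0, 91.8,-0.65,0.77,-0.02,0, 91.8,-0.65,0.77,-0.02,0, 91.8,-0.65,0.77,-0.02,0, 91.8,-0.65,0.77,-0.02,0]'; python3 w.py '[.641,-.039,.235]'
```

```text
clock: 2.68
position: [0.5956, 0.0524, 0.2588]
ee_rot: [2.429, 1.984, -0.025]
force: [-0.5, 0.8, -0.3]
width: 0.999
t 2.6833 pos [0.5956 0.0524 0.2588] yhead -11.52 tilt [-0.016 -0.006 -1.   ] w 91.7
F [-0.53  0.76 -0.32] T [ 0.022  0.048 -0.008] q [-0.579  0.421  0.567  1.657 -0.228  1.144 -0.155]
units to tgt [-2.003  1.572  0.618]
Taxis 0.006
```

```bash
python3 -m jog '[50,-0.5,0.4,0.1,0, 50,-0.5,0.4,0.1,0, 50,-0.5,0.4,0.2,0, 50,-0.5,0.4,0.2,0, 50,0,0,0,0,50,0,0,0,0]'; python3 w.py '[.641,-.039,.163]'
python3 - <<'E'
from h import *
a=get_image("side")[100:200,260:370];b=get_image("top")[90:190,205:315]
f=lambda x:cv2.convertScaleAbs(cv2.resize(x[...,::-1],None,fx=3.6,fy=3.6,interpolation=cv2.INTER_CUBIC),alpha=1.6)
cv2.imwrite("pics/pre.png",np.hstack([f(a),f(b)]))
E
```

```text
clock: 3.18
position: [0.6473, -0.0561, 0.2336]
ee_rot: [2.423, 1.983, -0.031]
force: [-0.4, 0.5, 0.4]
width: 0.616
t 3.1833 pos [ 0.6473 -0.0561  0.2336] yhead -11.42 tilt [-0.022 -0.005 -1.   ] w 56.5
F [-0.43  0.53  0.36] T [0.014 0.071 0.009] q [-0.367  0.532  0.563  1.557 -0.278  1.144  0.052]
units to tgt [ 0.425 -0.231  1.757]
Taxis 0.005
```

View pics/pre.png

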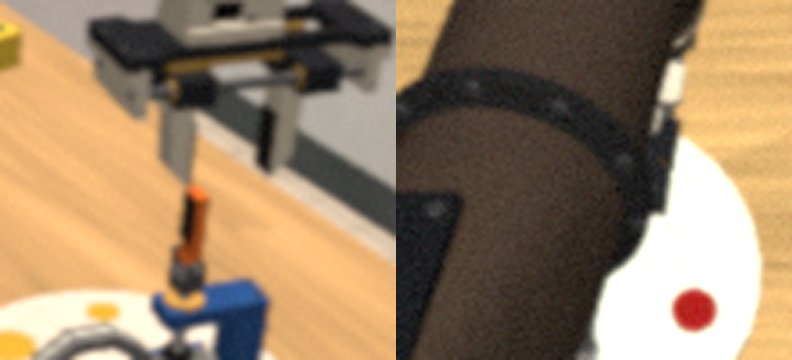

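Side crop: open fingers straddle above the lever tip (197,190), and the top view is blocked by the arm. I'll centre laterally, then go down.

```bash
python3 -m jog '[46,0.4,-0.23,0,0, 46,0.05,0,0,0, 46,0,0,0,0]'; python3 w.py '[.641,-.039,.163]'
```

```text
clock: 3.53
position: [0.6408, -0.0324, 0.2341]
ee_rot: [2.419, 1.99, -0.029]
force: [0.5, 0.4, -0.2]
width: 0.502
t 3.5333 pos [ 0.6408 -0.0324  0.2341] yhead -11.12 tilt [-0.02  -0.005 -1.   ] w 46.1
F [ 0.47  0.45 -0.2 ] T [-0.115  0.067 -0.018] q [-0.407  0.517  0.562  1.578 -0.273  1.136  0.019]
units to tgt [-0.126  0.046  1.781]
Taxis -0.021
```

```bash
python3 -m jog '[46,-0.1,0.03,0.3,0, 46,-0.0,0,0.4,0, 46,0,0,0.4,0, 46,0,0,0.3,0, 46,0,0,0.1,0, 46,0,0,0,0]'; python3 w.py '[.641,-.039,.163]'
```

```text
clock: 4.03
position: [0.6411, -0.0362, 0.1707]
ee_rot: [2.41, 1.999, -0.024]
force: [0.1, -0.4, 1.0]
width: 0.5
t 4.0333 pos [ 0.6411 -0.0362  0.1707] yhead -10.66 tilt [-0.019 -0.002 -1.   ] w 45.9
F [ 0.05 -0.42  0.98] T [-0.039  0.076  0.021] q [-0.381  0.575  0.531  1.651 -0.31   1.007  0.061]
units to tgt [-0.066  0.012  0.194]
Taxis 0.021
```

```bash
python3 -m jog '[20,-0.06,0.01,0.05,0, 20,0,0,0,0, 20,0,0,0,0, 20,0,0,0,0]' 8; python3 w.py '[.641,-.039,.163]'
python3 - <<'E'
from h import *
a=get_image("side")[120:200,280:350]
f=lambda x:cv2.convertScaleAbs(cv2.resize(x[...,::-1],None,fx=7,fy=7,interpolation=cv2.INTER_CUBIC),alpha=1.6)
cv2.imwrite("pics/gr.png",f(a))
E
```

```text
clock: 4.37
position: [0.6415, -0.0398, 0.1696]
ee_rot: [2.409, 1.998, -0.023]
force: [0.2, 0.2, 0.3]
width: 0.261
t 4.3667 pos [ 0.6415 -0.0398  0.1696] yhead -10.66 tilt [-0.019 -0.001 -1.   ] w 23.9
F [0.16 0.2  0.34] T [-0.056  0.074 -0.019] q [-0.375  0.576  0.531  1.652 -0.31   1.004  0.067]
units to tgt [ 0.02  -0.016  0.164]
Taxis -0.018
```

View pics/gr.png

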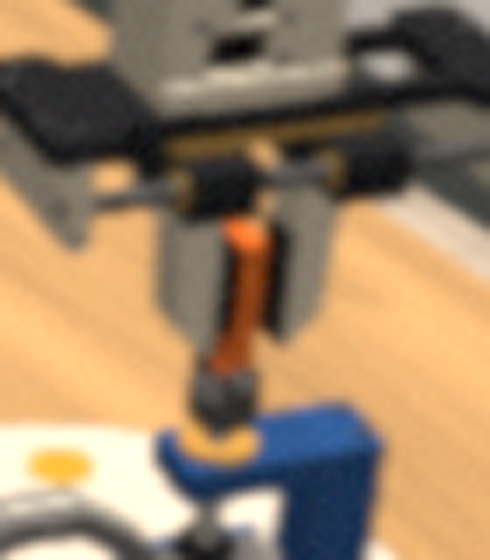

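Side crop: the lever (250,290) sits between the pads, upright and about centred. I'll close on it.

```bash
python3 -m jog '[12,0,0,0,0, 8,0,0,0,0, 5,0,0,0,0, 5,0,0,0,0,5,0,0,0,0,5,0,0,0,0]' 50; python3 w.py '[.641,-.039,.163]'
```

```text
clock: 4.92
position: [0.6416, -0.0397, 0.1705]
ee_rot: [2.409, 1.998, -0.022]
force: [-0.5, -0.9, -0.2]
width: 0.125
t 4.9167 pos [ 0.6416 -0.0397  0.1705] yhead -10.67 tilt [-0.018  0.    -1.   ] w 11.5
F [-0.53 -0.87 -0.18] T [-0.143  0.122 -0.076] q [-0.376  0.575  0.531  1.652 -0.31   1.005  0.067]
units to tgt [ 0.017 -0.019  0.187]
Taxis -0.077
```

```bash
python3 -m jog '[5,0,0,0,0.5, 5,0,0,0,0.5, 5,0,0,0,0.5, 5,0,0,0,0.5, 5,0,0,0,0.5]'; python3 w.py '[.641,-.039,.163]'; python3 -m jog '[5,0,0,0,0.5, 5,0,0,0,0.5, 5,0,0,0,0.5, 5,0,0,0,0.5, 5,0,0,0,0.5]'; python3 w.py '[.641,-.039,.163]'
```

```text
clock: 5.33
position: [0.6409, -0.0394, 0.1699]
ee_rot: [2.654, 1.656, -0.022]
force: [0.2, -0.1, -2.2]
width: 0.125
t 5.3333 pos [ 0.6409 -0.0394  0.1699] yhead -26.07 tilt [-0.018  0.003 -1.   ] w 11.5
F [ 0.24 -0.14 -2.16] T [-0.131  0.305  0.198] q [-0.42   0.59   0.604  1.656 -0.359  1.015 -0.158]
units to tgt [ 0.013 -0.004  0.171]
Taxis 0.198
clock: 5.75
position: [0.6404, -0.039, 0.1692]
ee_rot: [2.854, 1.28, -0.022]
force: [-0.3, -2.0, -2.3]
width: 0.127
t 5.75 pos [ 0.6404 -0.039   0.1692] yhead -41.69 tilt [-0.018  0.007 -1.   ] w 11.7
F [-0.32 -2.04 -2.29] T [0.027 0.318 0.231] q [-0.464  0.608  0.678  1.66  -0.409  1.028 -0.386]
units to tgt [0.013 0.011 0.154]
Taxis 0.233
```

```bash
for i in 1; do python3 -m jog '[5,0,0,0.003,0.5, 5,0,0,0.003,0.5, 5,0,0,0.003,0.5, 5,0,0,0.003,0.5, 5,0,0,0.003,0.5]' >/dev/null; python3 w.py '[.641,-.039,.163]'; done;  python3 -m jog '[5,0,0,0.003,0.5, 5,0,0,0.003,0.5, 5,0,0,0.003,0.5]'>/dev/null; python3 w.py '[.641,-.039,.163]'
```

```text
t 6.1667 pos [ 0.64   -0.0384  0.1685] yhead -57.31 tilt [-0.017  0.011 -1.   ] w 11.7
F [ 0.44 -0.45 -0.52] T [0.184 0.418 0.188] q [-0.505  0.63   0.751  1.664 -0.461  1.044 -0.611]
units to tgt [0.016 0.024 0.138]
Taxis 0.189
t 6.4167 pos [ 0.6398 -0.0381  0.1681] yhead -66.69 tilt [-0.016  0.012 -1.   ] w 12.1
F [ 0.12 -1.1   0.38] T [0.288 0.423 0.224] q [-0.529  0.644  0.796  1.666 -0.494  1.055 -0.746]
units to tgt [0.021 0.032 0.127]
Taxis 0.226
```

```bash
python3 -m jog '[5,0,0,0.003,0.5, 5,0,0,0.003,0.5, 5,0,0,0.003,0.5, 5,0,0,0.003,0.5]' >/dev/null; python3 w.py '[.641,-.039,.163]';  python3 -m jog '[5,0,0,0.003,0.5, 5,0,0,0.003,0.5, 5,0,0,0.003,0.5]'>/dev/null; python3 w.py '[.641,-.039,.163]'
```

```text
t 6.75 pos [ 0.6396 -0.0375  0.1675] yhead -79.2 tilt [-0.013  0.014 -1.   ] w 11.5
F [ 0.41 -1.74 -0.76] T [0.347 0.318 0.161] q [-0.56   0.665  0.854  1.669 -0.537  1.071 -0.926]
units to tgt [0.028 0.042 0.114]
Taxis 0.163
t 7.0 pos [ 0.6396 -0.0371  0.1671] yhead -88.59 tilt [-0.011  0.016 -1.   ] w 11.7
F [ 1.   -1.33 -0.82] T [0.366 0.384 0.217] q [-0.581  0.682  0.897  1.671 -0.571  1.085 -1.06 ]
units to tgt [0.035 0.047 0.103]
Taxis 0.216
```

```bash
python3 -m jog '[5,0,0,0.003,0.5, 5,0,0,0.003,0.5, 5,0,0,0.003,0.5]' >/dev/null; python3 w.py '[.641,-.039,.163]'
```

```text
t 7.25 pos [ 0.6396 -0.0367  0.1667] yhead -97.98 tilt [-0.009  0.016 -1.   ] w 11.8
F [ 1.16 -2.27 -1.12] T [0.411 0.314 0.19 ] q [-0.601  0.701  0.94   1.673 -0.604  1.1   -1.195]
units to tgt [0.043 0.052 0.094]
Taxis 0.191
```

```bash
python3 -m jog '[5,0,0,0.003,0.5, 5,0,0,0.003,0.5, 5,0,0,0.003,0.5]' >/dev/null; python3 w.py '[.641,-.039,.163]'
```

```text
t 7.5 pos [ 0.6397 -0.0363  0.1663] yhead -107.38 tilt [-0.006  0.017 -1.   ] w 11.7
F [ 0.87 -2.07 -1.77] T [0.472 0.26  0.221] q [-0.62   0.72   0.983  1.674 -0.638  1.116 -1.33 ]
units to tgt [0.051 0.054 0.083]
Taxis 0.222
```

```bash
python3 -m jog '[5,0,0,0.003,0.5, 5,0,0,0.003,0.5, 5,0,0,0.003,0.5]' >/dev/null; python3 w.py '[.641,-.039,.163]'
```

```text
t 7.75 pos [ 0.6399 -0.0359  0.1659] yhead -116.79 tilt [-0.004  0.017 -1.   ] w 11.8
F [-0.65 -1.72 -1.98] T [0.54  0.252 0.235] q [-0.638  0.74   1.024  1.675 -0.672  1.133 -1.464]
units to tgt [0.06  0.056 0.073]
Taxis 0.239
```

```bash
python3 -m jog '[5,0,0,0.003,0.5, 5,0,0,0.003,0.5]' >/dev/null; python3 w.py '[.641,-.039,.163]'
```

```text
t 7.9167 pos [ 0.64   -0.0356  0.1656] yhead -123.06 tilt [-0.002  0.016 -1.   ] w 12.0
F [ 0.85 -1.89 -1.38] T [0.565 0.175 0.186] q [-0.649  0.754  1.051  1.676 -0.694  1.145 -1.555]
units to tgt [0.066 0.056 0.066]
Taxis 0.185
```

```bash
python3 -m jog '[5,0,0,0.003,0.5, 5,0,0,0.003,0.5, 5,0,0,0.003,0.5]' >/dev/null; python3 w.py '[.641,-.039,.163]'
```

```text
t 8.1667 pos [ 0.6403 -0.0353  0.1653] yhead -132.46 tilt [-0.     0.015 -1.   ] w 11.6
F [ 0.17 -2.53 -1.37] T [0.539 0.155 0.284] q [-0.664  0.776  1.092  1.677 -0.727  1.165 -1.69 ]
units to tgt [0.075 0.055 0.058]
Taxis 0.285
```

```bash
python3 -m jog '[5,0,0,0.003,0.5, 5,0,0,0.003,0.5, 5,0,0,0.003,0.5]' >/dev/null; python3 w.py '[.641,-.039,.163]'; python3 -m jog '[5,0,0,0,0]' >/dev/null; python3 w.py '[.641,-.039,.163]'|grep ax
```

```text
t 8.4167 pos [ 0.6406 -0.0351  0.165 ] yhead -141.83 tilt [ 0.002  0.014 -1.   ] w 11.7
F [ 0.03 -2.06 -0.01] T [0.469 0.126 0.326] q [-0.678  0.798  1.131  1.678 -0.76   1.185 -1.826]
units to tgt [0.083 0.052 0.051]
Taxis 0.327
Taxis 0.154
```

```bash
python3 -m jog '[5,0,0,0.003,0.5, 5,0,0,0.003,0.5]' >/dev/null; python3 w.py '[.641,-.039,.163]'
```

```text
t 8.6667 pos [ 0.6408 -0.035   0.1649] yhead -147.83 tilt [ 0.003  0.014 -1.   ] w 11.6
F [ 0.36 -3.01 -1.72] T [0.459 0.099 0.382] q [-0.686  0.813  1.156  1.678 -0.78   1.199 -1.914]
units to tgt [0.087 0.049 0.048]
Taxis 0.381
```

Reading is 0.38 against a free-turning mean of 0.206, so +0.17: snug. Next: let go and rise.

```bash
python3 -m jog '[40,0,0,0,0, 40,0,0,0,0, 40,0,0,0,0, 40,0,0,-0.3,0, 40,0,0,-0.5,0, 40,0,0,-0.5,0, 10,0,0,-0.3,0, 0,0,0,0,0]' 30; python3 w.py '[.641,-.038,.240]'
python3 - <<'E'
from h import *
a=get_image("side")[110:220,250:350];b=get_image("top")[90:200,210:310]
f=lambda x:cv2.convertScaleAbs(cv2.resize(x[...,::-1],None,fx=4,fy=4,interpolation=cv2.INTER_CUBIC),alpha=1.6)
cv2.imwrite("pics/rel.png",np.hstack([f(a),f(b)]))
E
```

```text
clock: 9.33
position: [0.6416, -0.0336, 0.2336]
ee_rot: [2.747, -1.495, -0.007]
force: [0.2, -1.1, -0.5]
width: 0.334
t 9.3333 pos [ 0.6416 -0.0336  0.2336] yhead -147.13 tilt [ 0.003  0.014 -1.   ] w 30.6
F [ 0.25 -1.11 -0.48] T [ 0.027  0.12  -0.016] q [-0.707  0.75   1.209  1.599 -0.706  1.309 -1.96 ]
units to tgt [ 0.085  0.076 -0.159]
Taxis -0.018
```

View pics/rel.png

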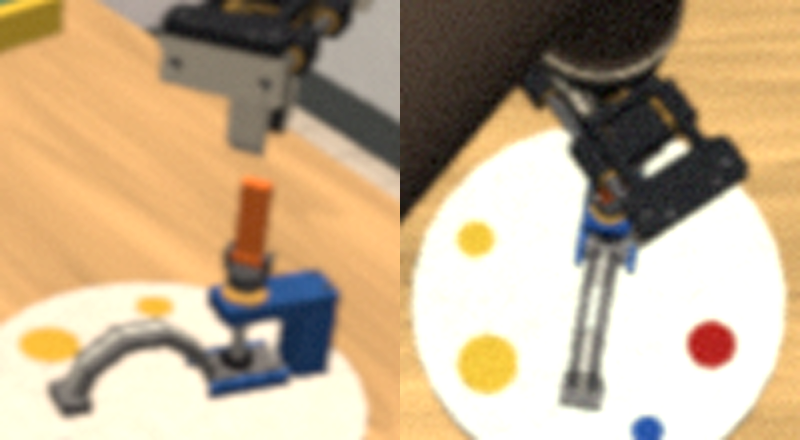

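Side crop: the lever is upright at (253,220), released, with its front face towards the camera; arch and clamp unchanged. I'll turn the tool back 90° to get away from the j3/j7 limits, and close the fingers.

```bash
python3 -m jog '[0,0,0,0,-1, 0,0,0,0,-1, 0,0,0,0,-1, 0,0,0,0,-1, 0,0,0,0,-1, 0,0,0,0,-1, 0,0,0,0,-1, 0,0,0,0,-1, 0,0,0,0,-1, 0,0,0,0,-1, 0,0,0,0,-1, 0,0,0,0,-1, 0,0,0,0,-1, 0,0,0,0,-1, 0,0,0,0,0]' 30;  python3 w.py '[.672,-.018,.187]'
```

```text
clock: 10.68
position: [0.6323, -0.0272, 0.2122]
ee_rot: [-3.019, -0.851, 0.06]
force: [-0.9, 0.7, -0.1]
width: 0.005
t 10.6833 pos [ 0.6323 -0.0272  0.2122] yhead -58.54 tilt [-0.035 -0.015 -0.999] w 0.4
F [-0.87  0.68 -0.15] T [-0.084  0.101 -0.007] q [-0.533  0.593  0.783  1.612 -0.431  1.16  -0.668]
units to tgt [0.989 0.332 0.591]
Taxis -0.042
```

```bash
python3 -m jog '[0,0,0,-0.3,0, 0,0.5,0.17,0,0, 0,0.5,0.17,0,0, 0,0.2,0,0,0,0,0,0,0,0,0,0,0,0,0]';  python3 w.py '[.674,-.017,.187]'
```

```text
clock: 11.18
position: [0.6802, -0.013, 0.2224]
ee_rot: [-3.024, -0.823, 0.067]
force: [-0.5, -0.4, -0.2]
width: 0.001
t 11.1833 pos [ 0.6802 -0.013   0.2224] yhead -59.56 tilt [-0.04  -0.018 -0.999] w 0.1
F [-0.5  -0.39 -0.18] T [-0.074  0.085 -0.012] q [-0.504  0.666  0.774  1.46  -0.46   1.251 -0.713]
units to tgt [-0.149  0.025  0.892]
Taxis -0.013
```

```bash
python3 -m jog '[0,0,0,0.4,0, 0,0,0,0.4,0, 0,0,0,0.07,0, 0,0,0,0,0]';  python3 w.py '[.649,-.033,.187]'; python3 -m jog '[0,-0.3,0.02,0,0, 0,-0.15,0,0,0, 0,-0.1,0,0,0, 0,0,0,0,0]';  python3 w.py '[.649,-.033,.187]'
```

```text
clock: 11.52
position: [0.6762, -0.0141, 0.1881]
ee_rot: [-3.027, -0.816, 0.068]
force: [0.0, -0.2, -0.1]
width: 0.001
t 11.5167 pos [ 0.6762 -0.0141  0.1881] yhead -59.85 tilt [-0.04  -0.017 -0.999] w 0.1
F [ 0.   -0.23 -0.15] T [-0.059  0.11  -0.006] q [-0.501  0.688  0.76   1.511 -0.479  1.184 -0.698]
units to tgt [-0.825  0.068  0.06 ]
Taxis -0.013
clock: 11.85
position: [0.6562, -0.0262, 0.1913]
ee_rot: [-3.027, -0.813, 0.066]
force: [0.5, 0.2, 0.4]
width: 0.002
t 11.85 pos [ 0.6562 -0.0262  0.1913] yhead -59.95 tilt [-0.039 -0.017 -0.999] w 0.2
F [0.49 0.19 0.44] T [-0.065  0.054  0.031] q [-0.504  0.654  0.768  1.565 -0.467  1.161 -0.679]
units to tgt [-0.236  0.059  0.116]
Taxis 0.029
```

```bash
python3 -m jog '[0,-0.2,0.02,0.02,0, 0,-0.2,0.02,0.02,0, 0,-0.15,0.01,0.06,0, 0,-0.15,0,0.08,0]';  python3 w.py '[.641,-.038,.187]'
```

```text
clock: 12.18
position: [0.6375, -0.0383, 0.1886]
ee_rot: [-3.024, -0.821, 0.045]
force: [3.3, 1.8, 7.0]
width: 0.006
t 12.1833 pos [ 0.6375 -0.0383  0.1886] yhead -59.64 tilt [-0.026 -0.015 -1.   ] w 0.6
F [3.3  1.81 6.99] T [ 0.384 -0.405 -0.03 ] q [-0.503  0.621  0.771  1.63  -0.462  1.115 -0.647]
units to tgt [0.079 0.039 0.038]
Taxis -0.035
```

```bash
python3 -m jog '[0,-0.2,0.01,0.06,0, 0,-0.18,0.01,0.12,0, 0,-0.12,0,0.12,0]';  python3 w.py '[.641,-.038,.187]'
```

```text
clock: 12.43
position: [0.6224, -0.0481, 0.1787]
ee_rot: [-3.024, -0.825, 0.033]
force: [5.8, 4.1, 2.8]
width: 0.004
t 12.4333 pos [ 0.6224 -0.0481  0.1787] yhead -59.49 tilt [-0.018 -0.012 -1.   ] w 0.3
F [5.8  4.06 2.8 ] T [ 0.541 -0.839 -0.022] q [-0.498  0.603  0.768  1.686 -0.463  1.068 -0.619]
units to tgt [ 0.525  0.016 -0.216]
Taxis -0.039
```

```bash
python3 -m jog '[0,-0.12,0,0.14,0, 0,-0.1,0,0.16,0]';  python3 w.py '[.641,-.038,.187]'
```

```text
clock: 12.6
position: [0.6156, -0.0524, 0.1676]
ee_rot: [-3.024, -0.826, 0.026]
force: [3.3, 3.1, 4.0]
width: 0.003
t 12.6 pos [ 0.6156 -0.0524  0.1676] yhead -59.45 tilt [-0.014 -0.011 -1.   ] w 0.3
F [3.28 3.08 3.98] T [ 0.469 -0.675 -0.081] q [-0.492  0.602  0.762  1.718 -0.471  1.033 -0.601]
units to tgt [ 0.724  0.007 -0.495]
Taxis -0.112
```

```bash
python3 -m jog '[0,-0.04,0,0.14,0, 0,0,0,0.12,0, 0,0,0,0.1,0]';  python3 w.py '[.641,-.038,.187]'
```

```text
clock: 12.85
position: [0.614, -0.055, 0.1575]
ee_rot: [-3.024, -0.824, 0.02]
force: [-18.3, 8.6, 70.1]
width: 0.004
t 12.85 pos [ 0.614  -0.055   0.1575] yhead -59.5 tilt [-0.011 -0.011 -1.   ] w 0.4
F [-18.26   8.57  70.14] T [1.886 4.641 0.095] q [-0.484  0.609  0.754  1.734 -0.483  1.009 -0.587]
units to tgt [ 0.789 -0.03  -0.747]
Taxis -0.446
```

Hard stop reached at w ≈ 5.5 mm (flat). I'll back off and check.

```bash
python3 -m jog '[0,0,0,-0.3,0, 0,0,0,-0.6,0, 0,0,0,-1,0, 0,0,0,-1,0, 0,0,0.5,-1,0, 0,0.5,0.5,0,0, 0,1,1,0,0, 0,0.5,-0.5,0,0, 0,0.7,-0.7,0,0, 0,0.7,-0.7,0,0, 0,0.7,-0.7,0,0, 0,0.7,-0.7,0,0, 0,0.7,-0.7,0,0, 0,0.7,-0.7,0,0, 0,0,0,0,0]';  python3 w.py '[.641,-.038,.187]'
python3 - <<'E'
from h import *
A=get_image("side");B=get_image("top");cv2.imwrite("pics/fs.png",A[...,::-1]);cv2.imwrite("pics/ft.png",B[...,::-1])
a=A[140:240,250:350];b=B[110:210,210:310]
f=lambda x:cv2.convertScaleAbs(cv2.resize(x[...,::-1],None,fx=4,fy=4,interpolation=cv2.INTER_CUBIC),alpha=1.6)
cv2.imwrite("pics/fold.png",np.hstack([f(a),f(b)]))
E
```

```text
clock: 14.1
position: [0.7562, 0.1556, 0.2947]
ee_rot: [-3.041, -0.778, 0.084]
force: [-0.0, 1.7, -0.9]
width: 0.002
t 14.1 pos [0.7562 0.1556 0.2947] yhead -61.31 tilt [-0.052 -0.015 -0.999] w 0.2
F [-0.01  1.68 -0.87] T [0.103 0.069 0.034] q [-0.603  0.795  0.785  1.031 -0.516  1.549 -1.02 ]
units to tgt [-4.705  2.902  2.897]
Taxis 0.23
```

View pics/fold.png

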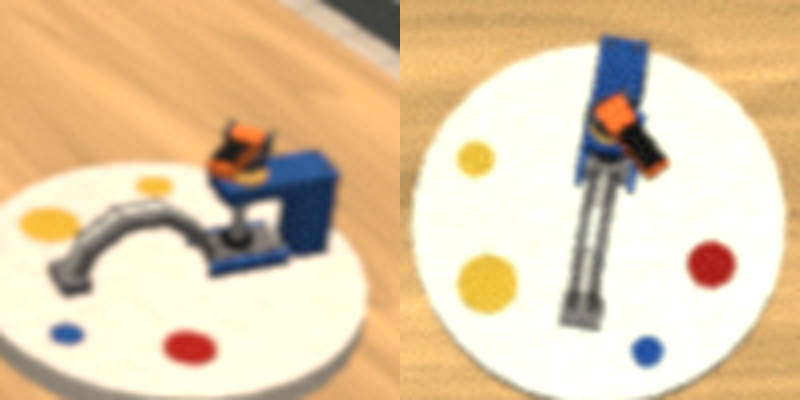

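Folded: orange/black lever lies flat from (612,115) to (655,165) in the top crop, and the arch hasn't moved. The push ended with some sideways force, so I'll check that the bolt did not turn back, and whether the lever is level.

```bash
python3 - <<'E'
from h import *
im=cv2.imread("pics/ft.png"); s=cv2.imread("pics/fs.png")
T=lambda x,y:("top",210+x/4,110+y/4); S=lambda x,y:("side",250+x/4,140+y/4)
# predicted flat lever outline (back face up) for heading candidates
P=np.array([.641,-.038])
out=[]
for h,c in((-147.5,(0,255,0)),(-135,(255,0,255))):
    d=np.array([np.cos(np.radians(h)),np.sin(np.radians(h))]); n=np.array([-d[1],d[0]])
    for k,(img,nm,ox,oy) in enumerate(((im,"top",240,120),(s,"side",290,160))):
        if h==-147.5: out.append(cv2.convertScaleAbs(cv2.resize(img[oy:oy+50,ox:ox+50],(400,400),interpolation=cv2.INTER_CUBIC),alpha=1.6))
        q=[proj(nm,[*(P+a*d+b*n),.131+(.056-a)*.07]) for a,b in((0,.01),(.056,.01),(.056,-.01),(0,-.01))]
        cv2.polylines(out[k],[((np.array(q)-[ox,oy]+.5)*8).astype(int)],True,c,1)
cv2.imwrite("pics/chk.png",np.hstack(out))
hs=cv2.cvtColor(im,cv2.COLOR_BGR2HSV)[120:170,240:290]; m=cv2.inRange(hs,(3,110,60),(16,255,255))
k,l,st,c=cv2.connectedComponentsWithStats(m)
for i in range(1,k):
    if st[i,4]>3: print(st[i,4],c[i]+[240,120],onz("top",*(c[i]+[240,120]),.131).round(4))
for nm in("side","top"):
    a=cv2.imread(f"pics/{nm}0.png").astype(int);b=(im if nm=="top" else s).astype(int)
    print(nm,"yhead check diff arch", np.abs(a-b)[150:200,235:262].mean() if nm=="top" else np.abs(a-b)[190:215,260:300].mean())
E
```

```text
76 [263.27631579 138.5       ] [ 0.6351 -0.0399  0.131 ]
15 [273.33333333 151.66666667] [ 0.5975 -0.0655  0.131 ]
side yhead check diff arch 2.98
top yhead check diff arch 34.919506172839505
```

View pics/chk.png

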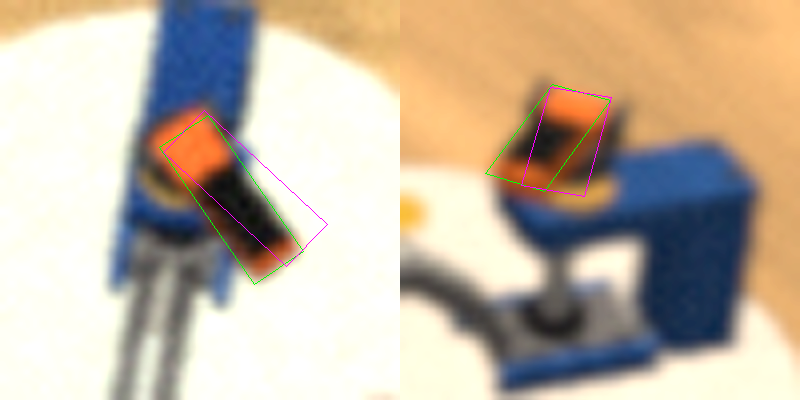

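The outline for -147.5° with the lever flat fits both views, so the bolt held. The top-view image difference near the arch is large, so I'll check that numerically.

```bash
python3 - <<'E'
from h import *
for n,(y,x) in(("top",(slice(160,205),slice(235,285))),("side",(slice(185,225),slice(255,305)))):
    g=[cv2.cvtColor(cv2.imread(f),cv2.COLOR_BGR2GRAY)[y,x].astype(np.float32) for f in(f"pics/{n}0.png",f"pics/f{n[0]}.png")]
    print(n,[v.mean().round(1) for v in g],cv2.phaseCorrelate(g[0]/g[0].mean(),g[1]/g[1].mean(),cv2.createHanningWindow(g[0].shape[::-1],cv2.CV_32F)))
    for v in g:
        m=(v<.62*np.median(v)).astype(np.uint8); ys,xs=np.nonzero(m); print(m.sum(),xs.mean().round(2),ys.mean().round(2),ys.max(),xs.min())
for f in("top0","ft"):
    print(f,[cv2.imread(f"pics/{f}.png")[r,c].tolist() for r,c in((300,150),(60,300),(165,245))])
E
```

```text
top [np.float32(114.8), np.float32(152.2)] ((-0.22677488437002324, 0.5171151304453367), 0.9883647345436944)
269 26.34 21.18 41 15
260 26.29 21.32 41 15
side [np.float32(133.5), np.float32(136.7)] ((0.043253932636989845, 0.004200839854693328), 0.8669845237731933)
333 27.57 18.71 39 7
333 27.68 18.62 39 7
top0 [[53, 85, 106], [49, 80, 103], [120, 132, 128]]
ft [[23, 31, 39], [71, 110, 140], [156, 172, 170]]
```

The difference is only exposure; the arch is in place. Handing in.

```bash
python3 -c "
from cell import *
print(sign_off())"
```

```text
the job is handed in; nothing more can be done
None
```

The arch is clamped: I turned the bolt clockwise until snug, folded the lever flat, let go and moved the arm clear. I handed the job in at about 14 s on the robot's clock.

- **Tightening:** one grasp was enough, turning the bolt about 137° (2.4 rad). Free turning read 0.206 N m on average. The last reading was 0.381, so 0.17 to 0.18 above free. Single readings scatter by about 0.03, so it could be just outside the 0.15–0.2 band.
- **Folding:** I pushed the padded back with the closed fingers until the lever reached its stop. On the stop the fingers pressed harder than I meant to, about 70 N down and 20 N sideways at the wrist, before I backed off. That is under the 120 N wrist limit. It was the fingertips pressing, which I took as not covered by the 40 N limit on the arm and gripper body.
- **Sideways force:** at that moment it acted in the loosening direction, about 0.45 N m about the bolt.
- **Last checks:**
  - **Lever:** it lies flat in both views, heading about -146 to -148° against -147.5° when released, so I see no sign that the bolt turned back. The measurement is good to about 3°.
  - **Arch:** it has not shifted measurably (under 0.1 pixel in the side view). In the top view one of two checks gave about 0.5 pixel, roughly 1 mm, but the brightness changed between those pictures.
  - **Other items:** I did not go near the jar, can, sanding block or brush, and did not measure them again.

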